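# Load a turning blank into the socket head and latch it

### The arm

A 6-joint arm with a two-finger parallel gripper is mounted at the origin on the work surface. World frame = base frame: x ahead of the robot, y to its left, z up, the work surface at z = 0. Lengths are in m, angles in rad, forces in N, time in s.
With the tool pointing down it reaches from about 0.25 to 0.775 m from the base axis. Payload 4 kg.
Tool frame: the origin (TCP) lies at the very end of the fingers, on their centre line; the grasp point (between the pads) lies 19 mm behind it; z points along the fingers, y is the direction in which the jaws open and shut (so a half turn about z gives the same grasp; the last joint's range is limited). The gripper opens to 94 mm and grips with 3 to 60 N. Pads are 16 mm wide; open, the fingers measure 119 mm over their backs; the gripper's body (75 mm by 177 mm) begins 78 mm behind the grasp point.
Start: joints at [1.044, 0.087, 1.371, -0, 1.684, -0.103], TCP at [0.226, 0.501, 0.206] pointing down, gripper open.
Joint ranges: [-3.1, 3.1], [-0.76, 2.03], [0.27, 2.55], [-1.08, 4.22], [0.17, 2.65], [-2.57, 2.57]. Speed limits (rad/s): [2.79, 2.79, 3.14, 3.14, 3.14, 3.14].

### API

Orientations are given as [roll, pitch, yaw] about the fixed x, y, z axes, in that order (R = Rz(yaw) Ry(pitch) Rx(roll)).
In Python, from bench import robot, snapshot, calibration gives the robot as it stands. The module is installed in compiled form; this text tells all that it offers.
- The arm moves only by the tool servo_tool, never from a script. Its argument "series" is text: rows parted by semicolons, each of 5 numbers parted by spaces: the closure, from -1 (fully open) to 1 (shut), then the shift along the tool's x, y, z in cm, then the turn about the tool's z in rad. A call has 1 to 20 rows; each row is the pose to reach, as a shift and turn from the pose commanded when the call began, along the tool's axes at that moment; what a row does not reach only later rows make up. A row lasts 1/12 s, in which the tool goes at most 41.7 mm and 7.16 degrees, less where a joint would pass 70% of its speed; a pose out of reach is approached as far as the arm can. A call with a gripper value outside its range is refused whole. The fingers move at their own pace and stop on an object; the grip force is fixed at half the most. Time passes only in rows, so rows that repeat a pose let the fingers close. It gives the time, the measured TCP pose, the force and the opening at its end, in the units of the state.
- robot.get_obs(): the state, without advancing time (a new reading comes with each control period).
- snapshot(name): name is "scene" or "top" or "wrist"; returns (picture, depth): 384x512x3 uint8, red, green, blue; 384x512 float32, m along the optical axis (not along the pixel's ray), 0 where there is no reading.
- calibration(name): a dict with "fx", "fy", "cx", "cy" (pixels), "rvec" (rotation vector, rad) and "tvec" (3), from world to camera coordinates, as OpenCV has them; the wrist camera has in their place "tool_from_camera" (4x4, takes a point from camera to tool coordinates, whose origin is the TCP and whose axes are the flange's). Camera axes: x right, y down, z forward; pixel columns grow to the right and rows downward; lengths in m; the calibration is good to about 2 mm. The wrist camera is an equidistant fisheye: a pixel r from the principal point sees the ray r / f radians off the axis. A picture is of the moment at which its call begins: read the wrist's pose just before it. calibration takes no time and is no camera call.
- robot.close_job(): hands the job in, once; it reports no verdict.
The state is a dict: "time": time; "joint_positions": joint angles; "qvel": joint speeds; "joint_torque": joint torques, N m; "tool_pos": TCP position; "ee_rot": TCP orientation; "wrist_force": force on the tool from outside, world axes, zero at the start; "wrist_torque": the same for the moment, N m; "width": finger opening in m.
Only numpy, scipy, OpenCV 4.12 (cv2) and the standard library are available. Lean on these libraries where they do the work, as an engineer would, in place of code of your own. Each camera call takes 0.05 s, during which the arm holds its last target. There are 200 camera calls.

### The job

Load the wooden turning blank on the fixture: get its square tenon into the square socket of the head and fully home, so that the blank's shoulder sits against the head. Then swing the steel latch bar all the way across behind the blank to shut it in. Leave the mallet, the tin and the bowl on the bench where they are.

Things in the scene. Friction and masses are not known exactly. Their poses are not given: they have to be found in the camera images.
- fixture: Loading fixture, bolted down. Dark steel bed 180 x 360 mm (x -115 to +65, y -195 to +165 mm), 18 mm thick; origin on its underside at bench height, z up. At the +y end a grey head: face at y = +85 mm, 120 mm wide (x +-60), back to y = +155 mm, 125 mm tall from the bench; a handwheel behind it reaches y = +185 mm.
- fence (a point): Point on the guiding face of the aluminium fence along the bed's +x side, at (25, -22, 33) mm in the fixture frame, axes as the fixture's. The face looks to -x; the fence is 22 mm thick, its top is 48 mm above the bench, it runs from y = -130 mm to the head. A blank flat against it is in line with the socket and need only be pushed to +y. One push may leave it a little askew.
- socket (a point): Centre of the square socket's mouth in the head's face, at (0, 85, 43) mm in the fixture frame, axes as the fixture's. The hole runs to +y, is 35 mm square, 36 mm deep, with a 4 mm chamfer round the mouth.
- blank: Loose pale wooden blank, about 0.25 kg, on the bed. Square body 50 x 50 x 130 mm (130 along its y), origin at the centre of the body's underside, z up; centred on its +y end a square tenon 32 x 32 mm, 32 mm long. It starts short of the socket, off the fence, up to 0.3 rad askew, tenon towards the head. Fully home, its tail end is at y = -45 mm of the fixture.
- tenon_tip (a point): Centre of the tenon's end face, 97 mm to +y of the blank's origin and 25 mm above its underside; axes as the blank's. Fully home it lies 32 mm past the socket's mouth.
- latch (a joint): Angle of the steel latch bar about its upright pivot on the fence, rad: 0 = shut (bar points to the fixture's -x, across the bed 2 mm behind the seated blank's tail, at a stop). Grows as it opens: at 1.57 the bar lies over the fence pointing to -y, beyond that it swings out past the fence; limit 2.1. It stays where left (friction 0.06 N m); a finger can push it.
- latch_pivot (a point): Pivot axis of the latch bar, at mid height of the bar: (36, -54, 63) mm in the fixture frame. Axes as the fixture's. The bar is 85 mm long from the pivot, 14 mm wide, 18 mm high (54 to 72 mm above the bench; the fence's top is at 48 mm).
- latch_tip (a point): Middle of the free end of the latch bar, 85 mm from the pivot.
- mallet: Turned dark wooden mallet standing on its head, 92 mm across, 190 mm tall; origin at the centre of its underside. Leave alone.
- wax_tin: Plain metal tin, 72 mm across, 60 mm tall; origin at the centre of its underside. Leave alone.
- bowl: Turned wooden bowl, 130 mm across the rim, 55 mm tall; origin at the centre of its underside. Leave alone.
Things that resemble listed ones, but are neither listed nor needed, are in the scene too. Leave any green look-alike of the blank alone.

How it is judged:
On the way, in this order (a step that is already met when the one before it is completed fails the run):
1. the tenon is fully home in the socket (y of tenon_tip in the frame of socket between 0.029 and 0.035 m and x of tenon_tip in the frame of socket between -0.004 and 0.004 m and z of tenon_tip in the frame of socket between -0.004 and 0.004 m and angle between the y axis of blank and the y axis of fixture, either way round below 0.06 rad), for 0.2 s.
2. the latch bar is swung shut behind the blank (all of step 1 and value of joint latch below 0.08 rad), for 0.2 s.
At the end, for the whole second after the job is handed in: The tenon tip is 29 to 35 mm past the socket's mouth, within 4 mm of its axis, the blank within 0.06 rad of the fixture's axis and at rest; the latch is within 0.08 rad of shut (all of step 2 and linear speed of blank below 0.02 m/s); the robot touches nothing.
It fails at once if the mallet is moved by more than 30 mm or tipped (distance of mallet from where it was at the start of the episode above 0.03 m or angle between mallet's own z axis and vertical above 0.35 rad).
It fails at once if the wax tin is moved by more than 30 mm or tipped (distance of wax_tin from where it was at the start of the episode above 0.03 m or angle between wax_tin's own z axis and vertical above 0.35 rad).
It fails at once if the bowl is moved by more than 30 mm or tipped (distance of bowl from where it was at the start of the episode above 0.03 m or angle between bowl's own z axis and vertical above 0.35 rad).
It also fails if it takes over 61 s, if anything falls off the work surface, if the arm or the gripper's body presses on something with over 40 N, if the wrist force passes 120 N, or if a joint passes its speed limit or range.

## Working session

There is one attempt and no reset: what is moved stays moved. The work goes in short steps, Python scripts to look and compute and a tool call to move; the robot and the scene stay as the last step left them, time stands still between calls to the robot, and variables do not carry over. Pictures are saved under pics/ and viewed, about 8 in all and at most 12, crops included, and the job is handed in when it is done.

Besides the shell and the picture viewer there is one more tool, called after "Request:" as name(argument=value, ...), one argument or row to a line, values as JSON. servo_tool: Moves the arm, as the interface text tells. Its arguments: {"type":"object","properties":{"series":{"type":"string"}},"required":["series"]}

```bash
mkdir -p pics; cat > h.py <<'E'
import numpy as np, cv2
from bench import robot, snapshot, calibration
def pts(name,d):
    c=calibration(name); v,u=np.mgrid[0:384,0:512]
    p=np.stack([(u-c['cx'])/c['fx']*d,(v-c['cy'])/c['fy']*d,d],-1)
    R=cv2.Rodrigues(np.array(c['rvec'],float))[0]
    return (p-np.array(c['tvec']).ravel())@R
E
python3 - <<'E'
from h import *
o=robot.get_obs(); print({k:np.round(v,3) for k,v in o.items()})
for n in("scene","top"):
    im,d=snapshot(n); np.savez(n+'0.npz',im=im,d=d); cv2.imwrite(f'pics/{n}0.png',im[...,::-1]); print(n,calibration(n))
E
```

```text
{'time': np.float64(0.0), 'joint_positions': array([ 1.044,  0.088,  1.372, -0.   ,  1.684, -0.103]), 'qvel': array([ 0.001,  0.   ,  0.   ,  0.   , -0.   ,  0.001]), 'joint_torque': array([-1.0000e-03, -3.4018e+01, -3.0243e+01,  7.2000e-02,  3.3000e-02,
       -0.0000e+00]), 'tool_pos': array([0.226, 0.501, 0.204]), 'ee_rot': array([-3.139, -0.   ,  2.718]), 'wrist_force': array([ 0.264, -1.218,  0.28 ]), 'wrist_torque': array([ 0.034, -0.025, -0.001]), 'width': np.float64(0.094)}
scene {'fx': 365.8230366802716, 'fy': 365.8230366802716, 'cx': 252.773218345811, 'cy': 190.83368324623368, 'rvec': array([ 1.98268224,  1.25637787, -0.54769605]), 'tvec': array([-0.29064262, -0.25223252,  1.54864069])}
top {'fx': 354.46082047253617, 'fy': 354.46082047253617, 'cx': 251.92860055424302, 'cy': 191.88067930640273, 'rvec': array([ 2.12195695, -2.12325051,  0.1477032 ]), 'tvec': array([0.07061797, 0.53595792, 1.20864995])}
```

View pics/top0.png

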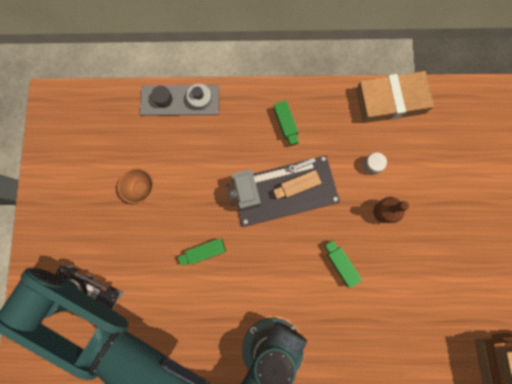

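View pics/scene0.png

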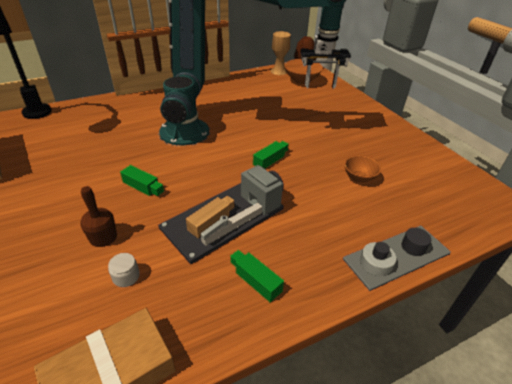

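The top view shows the fixture at about (288,190) px. Its grey head is at (246,190) and the fence, with the latch bar over it, is on the upper side. The only pale blank is at (298,186), with its tenon at (279,193) towards the head. The three lookalikes at (286,122), (203,251) and (343,265) are green and lie off the fixture. I'll measure from depth.

```bash
python3 - <<'E'
from h import *
z=np.load('top0.npz'); im,d=z['im'],z['d']; P=pts('top',d)
roi=np.zeros((384,512),bool); roi[150:232,225:345]=1
print('bench z',np.median(P[230:245,240:300,2]),'bed z',P[205:210,290:300,2].mean())
hsv=cv2.cvtColor(im,cv2.COLOR_RGB2HSV)
notwood=(hsv[...,1]<110)&roi
# ray-plane
c=calibration('top');R=cv2.Rodrigues(c['rvec'])[0];C=-R.T@c['tvec']
def onplane(uv,h):
    uv=np.atleast_2d(uv).astype(float); r=np.c_[(uv[:,0]-c['cx'])/c['fx'],(uv[:,1]-c['cy'])/c['fy'],np.ones(len(uv))]@R
    return C+r*((h-C[2])/r[:,2])[:,None]
bed=notwood&(hsv[...,2]<95); cnt=max(cv2.findContours(bed.astype(np.uint8),0,2)[0],key=cv2.contourArea)
r=cv2.minAreaRect(onplane(cnt[:,0],.018)[:,:2].astype(np.float32)*1000); print('bed',r, cv2.boxPoints(r).round(0).tolist())
h=P[...,2]
head=roi&(h>.105)&(h<.14); print('head n',head.sum(), cv2.minAreaRect(P[head][:,:2].astype(np.float32)*1000))
bl=roi&(hsv[...,1]>60)&(hsv[...,0]<25)&(h>.055)&(h<.085)&(hsv[...,2]>140); print('blank n',bl.sum(),h[bl].mean(),cv2.minAreaRect(P[bl][:,:2].astype(np.float32)*1000))
big=cv2.resize(im[145:235,225:355],None,fx=6,fy=6,interpolation=2); cv2.imwrite('pics/crop1.png',big[...,::-1])
E
```

```text
bench z 0.0015100099385564408 bed z 0.04436214915524575
bed ((541.6046752929688, -32.09942626953125), (171.97467041015625, 376.47833251953125), 13.296061515808105) [[415.0, 131.0], [501.0, -235.0], [669.0, -196.0], [582.0, 171.0]]
head n 775 ((535.4672241210938, 105.00894927978516), (120.420166015625, 98.44000244140625), 13.902631759643555)
blank n 625 0.0683874361747042 ((578.1458129882812, -81.62203979492188), (92.29486846923828, 172.2017059326172), 22.7827091217041)
```

View pics/crop1.png

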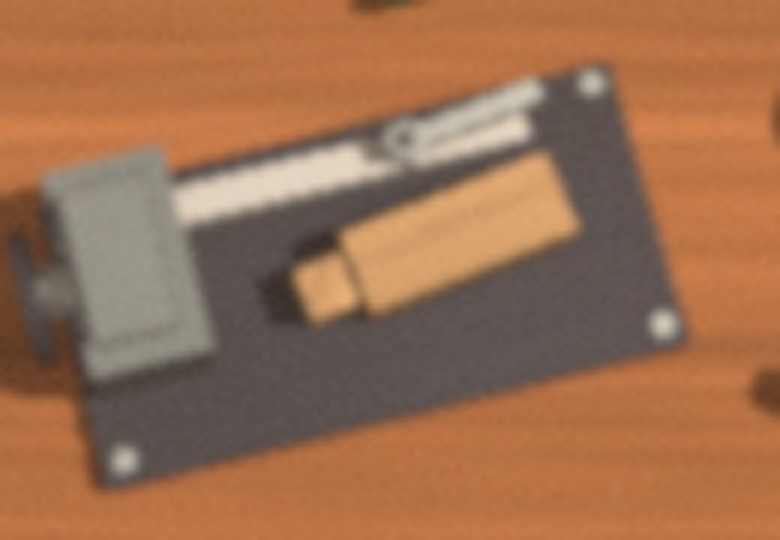

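The enlarged crop confirms that the pale, non-green blank sits on the bed with its tenon at (305,300), off the fence and askew. The latch pivot is at (402,140), with the bar pointing away along the fence and open to about 1.6 rad. Next I'll turn these corners into positions by ray casting.

```bash
cat >> h.py <<'E'
def onplane(uv,h,name='top'):
    c=calibration(name);R=cv2.Rodrigues(c['rvec'])[0];C=-R.T@c['tvec']
    uv=np.atleast_2d(uv).astype(float); r=np.c_[(uv[:,0]-c['cx'])/c['fx'],(uv[:,1]-c['cy'])/c['fy'],np.ones(len(uv))]@R
    return C+r*((h-C[2])/r[:,2])[:,None]
def crop(p): return (np.array(p,float)+.5)/6-.5+[225,145]
E
python3 - <<'E'
from h import *
np.set_printoptions(suppress=True,precision=1)
f=lambda p,h:onplane(crop(p),h)[:,:2]*1000
bed=f([(100,488),(608,62),(688,345)],.018)
head=f([(45,180),(160,148),(215,350),(95,380)],.125)
bl=f([(548,152),(580,230),(375,318),(340,235)],.068)
lt=f([(402,140),(543,90)],.072)
print(bed,head,bl,lt)
# rigid fit of fixture
src=np.array([(-115,165),(65,-195),(-115,-195),(60,155),(60,85),(-60,85),(-60,155),(36,-54)],float)
dst=np.r_[bed,head,lt[:1]]
ms,md=src.mean(0),dst.mean(0);H=(src-ms).T@(dst-md);a=np.arctan2(H[0,1]-H[1,0],H[0,0]+H[1,1])
R=np.array([[np.cos(a),-np.sin(a)],[np.sin(a),np.cos(a)]]);t=md-R@ms
print('fixture',t,'yaw',a); print('res',dst-(src@R.T+t))
F=lambda p:(p-t)@R
b=F(bl); print('blank in fix',b,b.mean(0)); v=(b[3]+b[2]-b[0]-b[1]);print('yaw rel',np.arctan2(-v[0],v[1])); print('latch',F(lt))
np.savez('fix.npz',t=t,a=a)
E
```

```text
[[ 417.8  108.9]
 [ 677.  -199.6]
 [ 502.7 -241.4]] [[581.5 134.6]
 [599.5  70.5]
 [485.8  40.1]
 [469.3 105.9]] [[ 609.4 -153.8]
 [ 563.1 -170.9]
 [ 511.9  -51.9]
 [ 560.6  -32.3]] [[ 616.   -68.8]
 [ 645.5 -151.3]]
fixture [565.5 -26.6] yaw 0.25037399140173333
res [[ 4.5  4.1]
 [ 0.1 -0.2]
 [ 0.3  2.6]
 [-3.8 -3.9]
 [-3.1 -0.1]
 [-0.6 -0.8]
 [ 0.3 -2.8]
 [ 2.2  1.2]]
blank in fix [[  10.9 -134.1]
 [ -38.2 -139.2]
 [ -58.2  -11.2]
 [  -6.2   -4.4]] [-22.9 -72.2]
yaw rel 0.14343293109417934
latch [[  38.4  -53.4]
 [  46.6 -140.6]]
```

Request:
servo_tool(
  series="-0.5 -52.4 -38.4 -3 0.753;-0.5 -52.4 -38.4 -3 0.753;-0.5 -52.4 -38.4 -3 0.753;-0.5 -52.4 -38.4 -3 0.753;-0.5 -52.4 -38.4 -3 0.753;-0.5 -52.4 -38.4 -3 0.753;-0.5 -52.4 -38.4 -3 0.753;-0.5 -52.4 -38.4 -3 0.753;-0.5 -52.4 -38.4 -3 0.753;-0.5 -52.4 -38.4 -3 0.753;-0.5 -52.4 -38.4 -3 0.753;-0.5 -52.4 -38.4 -3 0.753;-0.5 -52.4 -38.4 -3 0.753;-0.5 -52.4 -38.4 -3 0.753;-0.5 -52.4 -38.4 -3 0.753;-0.5 -52.4 -38.4 -3 0.753;-0.5 -52.4 -38.4 -3 0.753;-0.5 -52.4 -38.4 -3 0.753;-0.5 -52.4 -38.4 -3 0.753;-0.5 -52.4 -38.4 -3 0.753",
)

```text
time: 1.77
tool_pos: [0.5454, -0.0629, 0.2354]
ee_rot: [-3.141, -0.001, 1.966]
wrist_force: [0.1, 1.1, 0.1]
width: 0.0705
```

```bash
python3 - <<'E'
from h import *
o=robot.get_obs(); print(o['tool_pos'],o['ee_rot'],o['time'],o['width'])
im,d=snapshot('wrist'); np.savez('w1.npz',im=im,d=d,p=o['tool_pos'],r=o['ee_rot']); cv2.imwrite('pics/w1.png',cv2.resize(im,(768,576))[...,::-1]); print(calibration('wrist'))
E
```

```text
[ 0.54537431 -0.06294577  0.23539833] [-3.14144674e+00 -6.74221185e-04  1.96630948e+00] 1.7667 0.07047178995563802
{'fx': 297.3186396354542, 'fy': 297.3186396354542, 'cx': 249.65752875178606, 'cy': 190.52817983871458, 'tool_from_camera': array([[ 1.46545856e-04, -9.74075822e-01, -2.26221730e-01,
         6.59717167e-02],
       [ 9.99999959e-01,  1.98263781e-04, -2.05895805e-04,
         2.32145393e-04],
       [ 2.45409701e-04, -2.26221690e-01,  9.74075812e-01,
        -1.78557580e-01],
       [ 0.00000000e+00,  0.00000000e+00,  0.00000000e+00,
         1.00000000e+00]])}
```

View pics/w1.png

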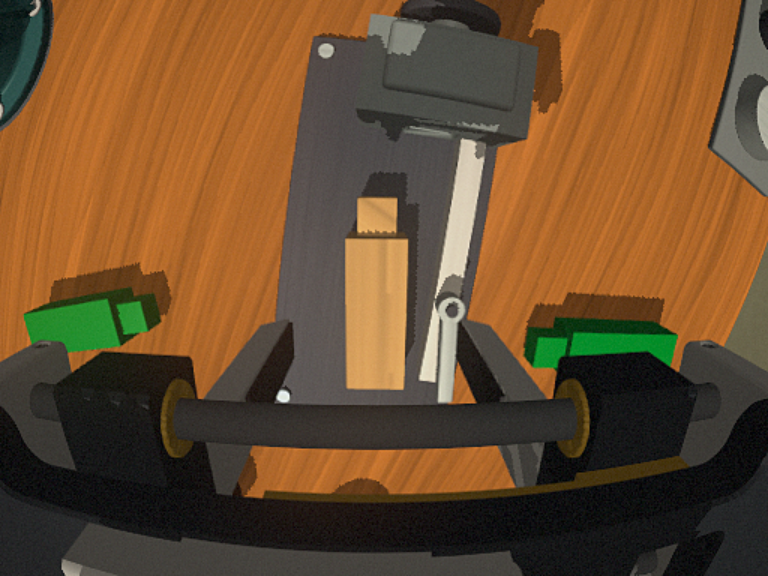

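The wrist view shows the blank centred between the jaws. Its front shoulder is at (346..408,238) and its tail at (347..404,389). The fence's inner top edge runs from (458,140) to (421,380), the pivot is at (453,308), and the head is at the top.

```bash
cat >> h.py <<'E'
from scipy.spatial.transform import Rotation as Ro
def wplane(uv,h,p,r):
    c=calibration('wrist'); T=c['tool_from_camera']; uv=np.atleast_2d(np.array(uv,float))
    q=(uv-[c['cx'],c['cy']])/c['fx']; th=np.linalg.norm(q,axis=1); s=np.sinc(th/np.pi)
    ray=np.c_[q*s[:,None],np.cos(th)]
    M=Ro.from_euler('xyz',r).as_matrix(); C=p+M@T[:3,3]; w=ray@(M@T[:3,:3]).T
    return C+w*((h-C[2])/w[:,2])[:,None]
fx=np.load('fix.npz') if __import__('os').path.exists('fix.npz') else None
def F(p,t=None,a=None):
    t=fx['t'] if t is None else t; a=float(fx['a']) if a is None else a
    R=np.array([[np.cos(a),-np.sin(a)],[np.sin(a),np.cos(a)]]); return (p[:,:2]*1000-t)@R
E
python3 - <<'E'
from h import *
np.set_printoptions(suppress=True,precision=1)
z=np.load('w1.npz'); p,r=z['p'],z['r']
f=lambda q,h:wplane((np.array(q,float)+.5)/1.5-.5,h,p,r)
g=lambda n,q,h:print(n,(f(q,h)[:,:2]*1000).tolist(),F(f(q,h)).tolist())
g('blank',[(346,238),(408,238),(404,389),(347,389)],.068)
g('tenon',[(357,198),(397,198)],.059)
g('fence',[(458,140),(421,380)],.048)
g('pivot',[(453,308)],.072)
g('bedscrew',[(326,50),(284,396)],.018)
g('bed',[(312,38),(275,335)],.018)
g('headfront bottom',[(359,108),(525,142)],.105)
# line fits along edges
hsv=cv2.cvtColor(z['im'],cv2.COLOR_RGB2HSV)
m=((hsv[...,0]>8)&(hsv[...,0]<22)&(hsv[...,1]>80)&(hsv[...,2]>150)).astype(np.uint8)
ex={}
for s in('fence','left','right'):
    ex[s]=[]
for v in range(105,240):
    row=z['im'][v].astype(int)
    # fence left edge: dark->bright jump in window around expected
    ue=(458+(1.5*v-140)*(421-458)/240)/1.5; w=np.arange(int(ue)-6,int(ue)+7); gr=np.diff(row[w].sum(1)); ex['fence'].append((w[gr.argmax()]+.5,v))
    if 165<v<250:
        for s,u0,sg in(('left',231,1),('right',271,-1)):
            w=np.arange(u0-6,u0+7); gr=np.diff(row[w,0])*sg; ex[s].append((w[gr.argmax()]+.5,v))
for s,h in(('fence',.048),('left',.068),('right',.068)):
    X=wplane(ex[s],h,p,r)[:,:2].astype(np.float32); l=cv2.fitLine(X,cv2.DIST_HUBER,0,.001,.001).ravel(); 
    if l[1]<0:l[:2]*=-1
    print(s,'dir yaw',np.arctan2(-l[0],l[1]),'pt',l[2:]*1000)
E
```

```text
blank [[515.440267083716, -49.165829471911216], [560.1230157897186, -30.48066410042969], [609.1601292260337, -150.10921387279927], [563.9918368531353, -168.97006417454992]] [[-54.142946292767895, -9.490110915882722], [-6.223859004460519, -2.4584318604246382], [11.644344779460848, -130.50668725011204], [-36.78867564655235, -137.5882719881543]]
tenon [[511.2641675818246, -17.375853415818895], [540.478607333433, -5.150038129153256]] [[-50.31234932717522, 22.34334493772847], [-18.97967575924714, 26.949603344471175]]
fence [[568.3802793209601, 59.31200540156978], [624.8863166053957, -144.58684463890748]] [[24.023539726851716, 82.48861498235081], [28.24844394587333, -129.05292581226274]]
pivot [[615.7783064307772, -67.64929398328908]] [[38.48695588889355, -52.257643252593546]]
bedscrew [[432.19773779947536, 95.66958730759042], [515.0857158662492, -226.30960605981488]] [[-98.9046227950566, 151.45400656603724], [-98.37670185012122, -181.02266805791115]]
bed [[415.5503889437024, 102.21797926031964], [485.99895253136174, -167.79918498176897]] [[-113.41043354350114, 161.92287066978244], [-112.05962392892222, -117.12989210150548]]
headfront bottom [[489.512614639604, 43.20991324510385], [605.711540285734, 69.91359188750909]] [[-56.37457343182946, 86.42933885367668], [62.817521446847934, 83.51021350794943]]
fence dir yaw 0.25010285 pt [591.4 -22. ]
left dir yaw 0.39548486 pt [ 538.5 -108.2]
right dir yaw 0.38261673 pt [581.1 -83. ]
```

Request:
servo_tool(
  series="-0.5 0 0.15 4 0;-0.5 0 0.15 8 0;-0.5 0 0.15 12 0;-0.5 0 0.15 15 0;-0.5 0 0.15 17 0;-0.5 0 0.15 18.4 0;-0.5 0 0.15 18.4 0;1 0 0.15 18.4 0;1 0 0.15 18.4 0;1 0 0.15 18.4 0;1 0 0.15 18.4 0;1 0 0.15 18.4 0;1 0 0.15 18.4 0",
)

```text
time: 2.9
tool_pos: [0.5483, -0.0636, 0.0535]
ee_rot: [3.139, 0.001, 1.965]
wrist_force: [-0.9, 0.7, 5.3]
width: 0.0496
```

Request:
servo_tool(
  series="1 0.3 0.5 0 0.03;1 0.6 1.1 0 0.06;1 0.9 1.8 0 0.1;1 1.1 2.4 0 0.13;1 1.25 2.8 0 0.144;1 1.25 2.8 0 0.144;1 1.25 2.8 0 0.144",
)

```text
time: 3.48
tool_pos: [0.5698, -0.0421, 0.0535]
ee_rot: [3.138, 0.003, 1.821]
wrist_force: [-0.9, -0.9, 5.2]
width: 0.0498
```

```bash
python3 - <<'E'
from h import *
o=robot.get_obs(); print(o['tool_pos'],o['ee_rot'],o['time'],o['width'],o['wrist_force'])
print(F(o['tool_pos'][None],np.array([567.1,-26.2]),.251))
im,d=snapshot('wrist'); np.savez('w2.npz',im=im,d=d,p=o['tool_pos'],r=o['ee_rot']); cv2.imwrite('pics/w2.png',cv2.resize(im,(768,576))[...,::-1])
E
```

```text
[ 0.56984438 -0.0421497   0.05352336] [3.13845802e+00 2.66931700e-03 1.82053817e+00] 3.4833 0.04980426360043913 [-0.87411884 -0.85961067  5.2104742 ]
[[ -1.30308523 -16.13153686]]
```

View pics/w2.png

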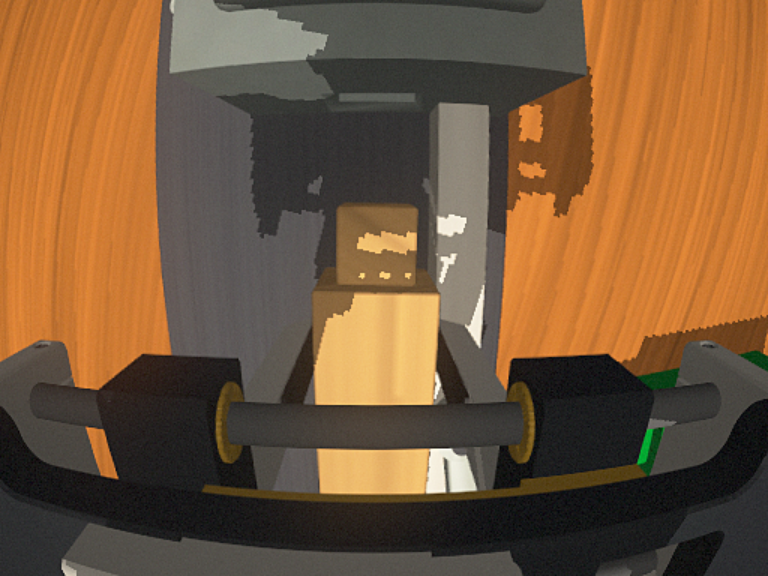

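Tenon (338..417, centre 377) and socket mouth (338..417 at row 98) line up, and the fence is parallel. Now I'll push in.

Request:
servo_tool(
  series="1 0.8 0.03 0 0;1 1.6 0.05 0 0;1 2.4 0.05 0 0;1 3 0.05 0 0;1 3.6 0.05 0 0;1 4.2 0.05 0 0;1 4.8 0.05 0 0;1 5.4 0.05 0 0;1 6 0.05 0 0;1 6 0.05 0 0",
)

```text
time: 4.37
tool_pos: [0.5553, 0.0173, 0.0535]
ee_rot: [3.138, 0.002, 1.822]
wrist_force: [0.0, -0.7, 6.1]
width: 0.0499
```

Request:
servo_tool(
  series="1 0.4 0 0 0;1 0.8 0 0 0;1 1.2 0 0 0;1 1.5 0 0 0;1 1.7 0 0 0;1 1.9 0 0 0;1 1.9 0 0 0",
)

```text
time: 4.95
tool_pos: [0.552, 0.0315, 0.0536]
ee_rot: [3.137, 0.01, 1.821]
wrist_force: [4.1, -9.9, 3.7]
width: 0.0494
```

Request:
servo_tool(
  series="1 -0.35 0 0 0;-0.5 -0.35 0 0 0;-0.5 -0.35 0 0 0;-0.5 -0.35 0 0 0;-0.5 -0.35 0 -3 0;-0.5 -0.35 0 -7 0;-0.5 -0.35 0 -11 0;-0.5 -4 1.5 -14 0;-0.5 -8 3 -17 0;-0.5 -12 5 -18 0;-0.5 -12 5 -18 0;-0.5 -12 5 -18 0",
)

```text
time: 5.95
tool_pos: [0.6297, -0.0718, 0.232]
ee_rot: [3.14, 0.002, 1.817]
wrist_force: [-0.6, -0.5, -0.3]
width: 0.0706
```

```bash
python3 - <<'E'
from h import *
o=robot.get_obs(); print(o['tool_pos'],o['ee_rot'],o['time'],o['width'],o['wrist_force'])
print(F(o['tool_pos'][None],np.array([567.1,-26.2]),.251))
im,d=snapshot('wrist'); np.savez('w3.npz',im=im,d=d,p=o['tool_pos'],r=o['ee_rot']); cv2.imwrite('pics/w3.png',cv2.resize(im,(768,576))[...,::-1])
E
```

```text
[ 0.62970108 -0.07182293  0.23201159] [3.13957420e+00 2.00383377e-03 1.81702444e+00] 5.95 0.07057624694457391 [-0.61070188 -0.48358439 -0.2635757 ]
[[ 49.30795314 -59.74171511]]
```

View pics/w3.png

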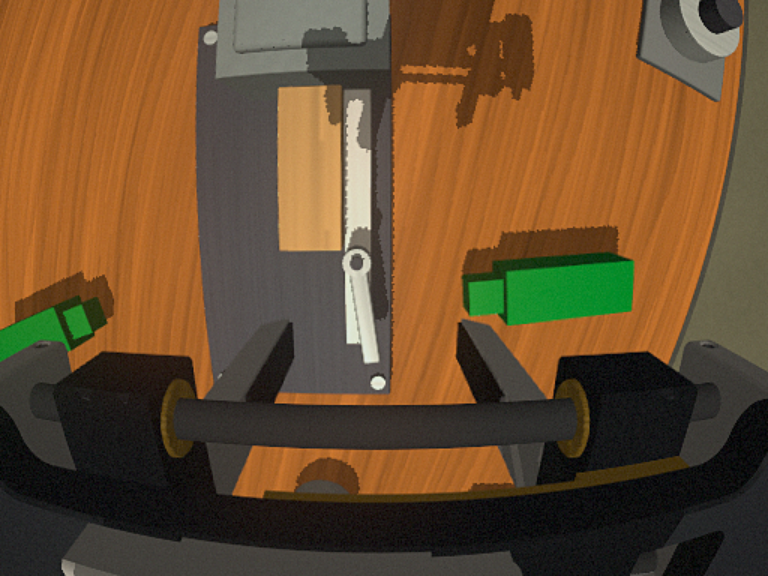

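The blank lies along the fence with its shoulder at the head (row 87) and its tail at (278..341,251). The latch runs from pivot (356,262) to tip (371,362). I'll check the seating and compute the latch sweep.

```bash
python3 - <<'E'
from h import *
np.set_printoptions(suppress=True,precision=1)
z=np.load('w3.npz'); p,r=z['p'],z['r']; t=np.array([567.1,-26.2]); a=.251
f=lambda q,h:F(wplane((np.array(q,float)+.5)/1.5-.5,h,p,r),t,a)
print('tail/front corners',f([(278,251),(341,251),(341,86),(279,86)],.068))
L=f([(356,262),(371,362)],.072); print('latch',L); v=L[1]-L[0]; th0=np.arctan2(-v[1],-v[0]); print('th',th0)
tcp=F(p[None],t,a)[0]; pv=np.array([36,-54])
for th,ex in[(th0,12),(th0,4),(1.5,0),(1.3,0),(1.1,0),(.9,0),(.7,0),(.5,0),(.3,0),(.15,0),(0,0),(0,-4)]:
    n=np.array([np.sin(th),-np.cos(th)]);c=pv+60*np.array([-np.cos(th),-np.sin(th)])+n*(7+ex+12.5*abs(n[0])+10*abs(n[1]))
    d=c-tcp; print(f'{th:.2f}',c,'tool x,y cm %.2f %.2f'%(d[1]/10,d[0]/10))
E
```

```text
tail/front corners [[-26.5 -44.9]
 [ 23.5 -45.5]
 [ 24.6  83. ]
 [-23.6  85.3]]
latch [[  35.2  -53.6]
 [  46.2 -136.7]]
th 1.7023780564608175
1.70 [  76.3 -109.2] tool x,y cm -4.94 2.70
1.70 [  68.4 -110.2] tool x,y cm -5.05 1.91
1.50 [  51.9 -115.3] tool x,y cm -5.55 0.26
1.30 [  40.9 -117.6] tool x,y cm -5.79 -0.84
1.10 [  29.  -117.8] tool x,y cm -5.80 -2.03
0.90 [  16.7 -115.3] tool x,y cm -5.56 -3.26
0.70 [   4.7 -110. ] tool x,y cm -5.03 -4.46
0.50 [  -6.2 -101.9] tool x,y cm -4.21 -5.55
0.30 [-15.3 -91.1] tool x,y cm -3.13 -6.46
0.15 [-20.5 -81.5] tool x,y cm -2.18 -6.98
0.00 [-24. -71.] tool x,y cm -1.13 -7.33
0.00 [-24. -67.] tool x,y cm -0.73 -7.33
```

Tail at y = -45 mm as required. Next I'll move to the outer side of the bar with the fingers closed, lower, and sweep.

Request:
servo_tool(
  series="1 -2.5 1.5 0 0;1 -4.9 3 0 0;1 -4.9 3 2 0;1 -4.9 3 5 0;1 -4.9 3 9 0;1 -4.9 3 13 0;1 -4.9 3 16 0;1 -4.9 3 17.5 0;1 -4.9 3 17.5 0;1 -4.9 3 17.5 0",
)

```text
time: 6.83
tool_pos: [0.6668, -0.1067, 0.0545]
ee_rot: [-3.138, -0.003, 1.822]
wrist_force: [-0.6, -0.7, 0.2]
width: 0.0073
```

Request:
servo_tool(
  series="1 -0.1 -1 0 0;1 -0.3 -1.6 0 0;1 -0.6 -2.4 0 0;1 -0.8 -3.1 0 0;1 -0.9 -3.8 0 0;1 -0.9 -4.4 0 0;1 -0.9 -5 0 0;1 -0.8 -5.6 0 0;1 -0.7 -6.2 0 0;1 -0.4 -6.8 0 0;1 -0.1 -7.4 0 0",
)

```text
time: 7.75
tool_pos: [0.5965, -0.1279, 0.0563]
ee_rot: [-3.141, 0.0, 1.821]
wrist_force: [2.0, 0.4, 0.3]
width: 0.0005
```

Request:
servo_tool(
  series="1 0.4 -0.6 0 0;1 0.8 -1.2 0 0;1 1.3 -1.6 0 0;1 1.9 -2.1 0 0;1 2.4 -2.4 0 0;1 2.8 -2.6 0 0;1 3.3 -2.8 0 0;1 3.7 -2.9 0 0;1 4 -2.9 0 0;1 4.3 -2.9 0 0;1 4.3 -2.9 0 0",
)

```text
time: 8.67
tool_pos: [0.5607, -0.101, 0.0568]
ee_rot: [3.14, 0.017, 1.819]
wrist_force: [6.6, -18.4, -6.0]
width: 0.0003
```

Firm stop at about 18 N. Back off, lift and check.

Request:
servo_tool(
  series="1 -0.8 0 0 0;1 -2 0 0 0;1 -3 0 -2 0;1 -4 0 -6 0;1 -5 0 -10 0;1 -6 0 -14 0;1 -7 0 -18 0;1 -7 0 -18 0;1 -7 0 -18 0;1 -7 0 -18 0",
)

```text
time: 9.5
tool_pos: [0.5754, -0.1609, 0.2356]
ee_rot: [-3.141, -0.002, 1.821]
wrist_force: [-0.4, -0.1, -1.1]
width: 0.0004
```

```bash
python3 - <<'E'
from h import *
o=robot.get_obs(); print(o['tool_pos'],o['ee_rot'],o['time'],o['wrist_force'])
im,d=snapshot('wrist'); np.savez('w4.npz',im=im,d=d,p=o['tool_pos'],r=o['ee_rot']); cv2.imwrite('pics/w4.png',cv2.resize(im,(768,576))[...,::-1])
E
```

```text
[ 0.57538676 -0.16086618  0.23559161] [-3.14050863e+00 -1.55395251e-03  1.82096106e+00] 9.5 [-0.36573001 -0.13455189 -1.14437613]
```

View pics/w4.png

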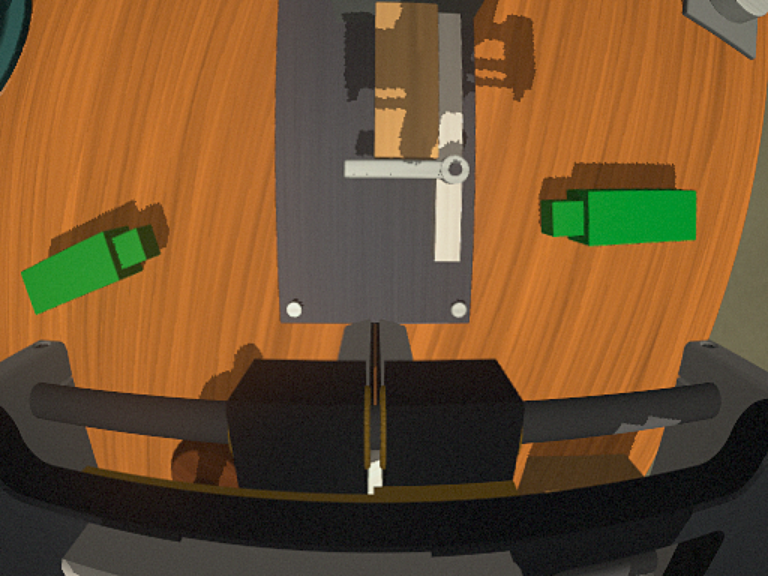

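The bar lies straight across from pivot (455,169) to tip (345,168), just behind the blank's tail at row 157. I'll run one numeric check, then hand in.

```bash
python3 - <<'E'
from h import *
np.set_printoptions(suppress=True,precision=1)
z=np.load('w4.npz'); t=np.array([567.1,-26.2]); a=.251
f=lambda q,h:F(wplane((np.array(q,float)+.5)/1.5-.5,h,z['p'],z['r']),t,a)
L=f([(455,169),(345,168.5)],.072); v=L[1]-L[0]; th=np.arctan2(-v[1],-v[0]); tail=f([(375,157),(438,157)],.068)
print(L,'theta',th,'tail',tail)
if abs(th)<.05 and abs(tail[:,1]+45).max()<4: robot.close_job(); print('closed')
E
```

```text
[[ 36.  -53.6]
 [-48.1 -54. ]] theta 0.004647406878107601 tail [[-25.3 -45.1]
 [ 23.3 -44.4]]
the job is handed in; nothing more can be done
closed
```

The blank is fully home in the socket, the latch is shut behind it, and the job is handed in; it reports no verdict.

- **Loading:** I gripped the blank near its shoulder, squared it to the fence and pushed the tenon in. It stopped with about 10 N on the shoulder.
- **Latch:** I swung the bar shut with the closed fingers until it met the stop at about 18 N. Then I backed the arm off and lifted it clear.

**Last checks**
- From the final wrist picture, the blank's tail is at y ≈ -45 mm in the fixture frame, where it should be. The body spans x -25 to +23 mm, about 1 mm off centre and within measuring error.
- The latch measures about 0.005 rad, and the arm was touching nothing.
- I never moved the arm near the mallet, tin or bowl, but I took no separate picture to confirm they had not shifted.
- The job took about 9.6 s of the 61 s allowed, and no check failed.
- The first fixture estimate from the top camera was about 1.7 mm off in x. I corrected it with the wrist view before acting on it.

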